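Bleed the green pump

ROBOT

A 6-joint arm with a two-finger parallel gripper is mounted at the origin on the work surface. World frame = base frame: x ahead of the robot, y to its left, z up, the work surface at z = 0. Lengths are in mm, angles in rad, forces in N, time in s.
With the tool pointing down it reaches from about 350 to 775 mm from the base axis. Payload 7.3 kg.
Tool frame: the origin (TCP) lies at the very end of the fingers, on their centre line; the grasp point (between the pads) lies 19 mm behind it; z points along the fingers, y is the line along which they close (so a half turn about z gives the same grasp; the last joint's range is limited). The gripper opens to 92 mm and grips with 3 to 60 N. Pads are 19 mm wide; open, the fingers measure 130 mm over their backs; the gripper's body (75 mm by 190 mm) begins 47 mm behind the grasp point.
Start: joints at [-1.433, 0.342, 1.524, -0, 1.275, -0.146], TCP at [147.025, -504.012, 226.741] pointing down, gripper open.
Joint ranges: [-2.53, 2.53], [-0.77, 2.02], [0.04, 2.7], [-1, 4.14], [0.28, 2.66], [-3.11, 3.11]. Speed limits (rad/s): [2.57, 2.57, 3.14, 3.14, 3.14, 3.14].

INTERFACE

Orientations are given as [roll, pitch, yaw] about the fixed x, y, z axes, in that order (R = Rz(yaw) Ry(pitch) Rx(roll)).
In Python, from plant import bot gives the robot as it stands.
- The arm moves only by the tool jog_arm, never from a script. Its argument "targets" is a list of rows, each an object with "xyz": the shift along the tool's x, y, z as a fraction of full scale, a list of three; "spin": the turn about the tool's z as a fraction of full scale. In form: [{"xyz": [x, y, z], "spin": spin}, ...]. A call has exactly 10 rows; each row shifts and turns the commanded pose from where the row before left it, along the tool's axes as they then stand; what a row does not reach is not made up. Full scale, the value 1, is 80 mm for a shift and 0.1 rad for a turn. A row lasts 1/8 s, in which the tool goes at most 62.5 mm and 10.7 degrees, less where a joint would pass 70% of its speed; a pose out of reach is approached as far as the arm can. A call with a number of a shift or a turn outside -1 to 1 is refused whole. A call with a gripper value outside its range is refused whole. "gripper" is the opening in per cent of the stroke, from 0 (shut) to 100 (fully open), set as the call begins (left out, the last holds). The fingers move at their own pace and stop on an object; the grip force is fixed at half the most. Time passes only in rows, so rows that do not move let the fingers close, or fill a call up. It gives the time, the measured TCP pose, the force, the opening and the grip force at its end, in the units of the state.
- bot.get_obs(): the state, without advancing time (a new reading comes with each control period).
- bot.capture(name): name is "side" or "top" or "wrist"; returns the picture (384x512x3 uint8, blue, green, red); there is no depth.
- bot.get_calibration(name): a dict with "vfov" (degrees; the focal length in pixels is half the picture's height over the tangent of half this angle, whatever the lens; pixels are square), "cx", "cy" (the principal point, pixels), "k1" (the pictures are not rectified: a ray, as slopes to the right and down, at radius r is drawn at 1 + k1 r^2 times it, then the intrinsics apply), "eye" and "rotation" of the camera in the world. Camera axes: x right, y down, z forward; pixel columns grow to the right and rows downward; lengths in mm; the calibration is good to about 2 mm. A picture is of the moment at which its call begins: read the wrist's pose just before it. get_calibration takes no time and is no camera call; for the wrist camera it gives the pose at the moment of the call.
- bot.close_job(): hands the job in; it is judged then, once.
The state is a dict: "time": time; "joint_positions": joint angles; "dq": joint speeds; "tau": joint torques, N m; "tool_pos": TCP position; "tcp_rot": TCP orientation; "contact_force": force on the tool from outside, world axes, zero at the start; "moment": the same for the moment, N m; "grip_width": finger opening in mm; "finger_force": force on a finger pad.
Only numpy, scipy, OpenCV 4.12 (cv2) and the standard library are available. Lean on these libraries where they do the work, as an engineer would, in place of code of your own. Each camera call takes 0.05 s, during which the arm holds its last target. There are 200 camera calls.

TASK

Let the leftover air out of the green pump before it is put away: with the fingertips, gently press the red release button on top of it all the way down, keep it down for about two seconds, then let it spring back up and draw clear. Leave the pump lying where it is, and do not touch the blue pump, the bike light, the wrench, or the dish with its nuts.

Things in the scene. Friction and masses are not known exactly. Their poses are not given: they have to be found in the camera images.
- green_pump: green bicycle pump lying loose on the marble, 350 g. Origin on the marble under its button, z up. Head block x -30 to 30, 50 wide, 40 mm high, red button on top; a 32 mm thick barrel runs from it along its own +x (away from the robot) to a black T handle (70 mm along y) ending at x = 182; black nozzle to x = -48 mm. Only the button and its collar rise above 42 mm.
- green_button_top (a point): centre of the top face of the round red release button (24 mm across) on the green pump's head; 57 mm above the marble when up, 49 mm when fully down. Around it is a black collar 34 mm across whose top is at 46 mm, so a fingertip wider than the button can still push it fully down
- green_button (a joint): how far the red button of the green pump is pressed, m: 0 up, 0.008 fully down. It moves straight down against a spring: about 0.6 N to start it, 5 N fully down; it springs back up by itself
- blue_pump: blue bicycle pump lying loose on the marble, 350 g. Origin on the marble under its button, z up. Head block x -30 to 30, 50 wide, 40 mm high, red button on top; a 32 mm thick barrel runs from it along its own +x (away from the robot) to a black T handle (70 mm along y) ending at x = 182; black nozzle to x = -48 mm. Only the button and its collar rise above 42 mm. Leave alone.
- blue_button (a joint): how far the red button of the blue pump is pressed, m: 0 up, 0.008 fully down. It moves straight down against a spring: about 0.6 N to start it, 5 N fully down; it springs back up by itself. Leave alone
- light: black plastic bike light on its clip, loose, 55 x 34 x 34 mm with an orange button (14 mm across) on top reaching 39 mm; clear lens towards its -x. Origin under its centre on the marble. Leave alone.
- light_button (a joint): how far the bike light's orange button is pressed, m: 0 up, 0.004 down. Leave alone
- wrench: silver pedal wrench lying loose along its own x, 250 mm long, 38 mm wide and 8 mm high. Origin under its middle on the marble. Leave alone.
- dish: white ceramic dish, 90 mm across, 25 mm high, loose, origin under its centre, holding three steel nuts. Leave alone.
- nut0: small round steel nut, 17 mm across, 7 mm high, 9 mm hole, loose in the dish; origin under its centre. Leave alone.
- nut1: small round steel nut, 17 mm across, 7 mm high, 9 mm hole, loose in the dish; origin under its centre. Leave alone.
- nut2: small round steel nut, 17 mm across, 7 mm high, 9 mm hole, loose in the dish; origin under its centre. Leave alone.
Things that resemble listed ones, but are neither listed nor needed, are in the scene too. What is shaped like the green_pump but orange is not meant.

How it is judged:
By the outcome, as a careful person would: the job done as asked, in the order asked, and still so for the second after the job is handed in, with the robot touching nothing.
It also fails if it takes over 40 s, if anything falls off the work surface, if the arm or the gripper's body presses on something with over 40 N, if the wrist force passes 120 N, or if a joint passes its speed limit or range.

## Working session

There is one attempt and no reset: what is moved stays moved. The work goes in short steps, Python scripts to look and compute and a tool call to move; the robot and the scene stay as the last step left them, time stands still between calls to the robot, and variables do not carry over. Pictures are saved under pics/ and viewed, at most 10 in all, crops included, and the job is handed in when it is done.

Besides the shell and the picture viewer there is one more tool, called after "Call:" as name([rows], argument=value, ...), one row to a line, values as JSON. jog_arm: Moves the arm, as the interface text tells. Shift numbers are shares of 80 mm and turn numbers shares of 0.1 rad, none past 1 either way. Its arguments: {"type":"object","properties":{"targets":{"type":"array","items":{"type":"object","properties":{"xyz":{"type":"array","items":{"type":"number"}},"spin":{"type":"number"}}}},"gripper":{"type":"number"}},"required":["targets"]}

```bash
mkdir -p pics; cat > h.py <<'E'
import numpy as np, cv2
from plant import bot
def ray(c,u,v):
    f=192/np.tan(np.radians(c["vfov"])/2)
    K=np.array([[f,0,c["cx"]],[0,f,c["cy"]],[0,0,1.]])
    p=cv2.undistortPoints(np.array([[[u,v]]],float),K,np.array([c["k1"],0,0,0.]))[0,0]
    return np.array(c["eye"],float),np.array(c["rotation"]).reshape(3,3)@np.array([p[0],p[1],1])
def at(c,u,v,z):
    e,d=ray(c,u,v); return e+d*(z-e[2])/d[2]
E
python3 - <<'E'
from h import *
o=bot.get_obs();print(o)
for n in("top","side"):
    print(bot.get_calibration(n)); cv2.imwrite(f"pics/{n}0.png",bot.capture(n))
E
```

```text
{'time': 0.0, 'joint_positions': array([-1.43297323e+00,  3.42736324e-01,  1.52502112e+00, -1.73066596e-05,
        1.27538229e+00, -1.45998436e-01]), 'dq': array([ 6.86570826e-04, -8.58247847e-04, -7.35707277e-04,  1.41702933e-03,
        6.56203934e-04, -3.49119073e-05]), 'tau': array([-3.46255765e-04, -4.31243277e+01, -2.44226432e+01,  7.15763122e-02,
        5.58116147e-02, -1.42140502e-04]), 'tool_pos': array([ 146.97461718, -503.58545951,  226.03646806]), 'tcp_rot': array([-3.14005963e+00, -2.08696160e-04,  2.83826421e-01]), 'contact_force': array([-0.84741117, -0.11418999,  0.16730202]), 'moment': array([-0.01377345,  0.0419306 , -0.00510688]), 'finger_force': 0.0, 'grip_width': 91.76104287187714}
{'vfov': 47.977063754345146, 'cx': 255.99495064470983, 'cy': 190.67125687175388, 'k1': -0.10053345122299315, 'eye': array([ 262.58338062,  -13.9954791 , 1227.34490899]), 'rotation': array([-2.91360214e+00, -1.00591107e-03, -1.57591304e+00])}
{'vfov': 48.79467383632525, 'cx': 252.97652123600704, 'cy': 193.42544569292534, 'k1': -0.07491223055493505, 'eye': array([291.64550941, 806.63834114, 650.54189658]), 'rotation': array([-2.17993076e+00, -1.16354612e-04, -2.88124382e+00])}
```

View pics/top0.png

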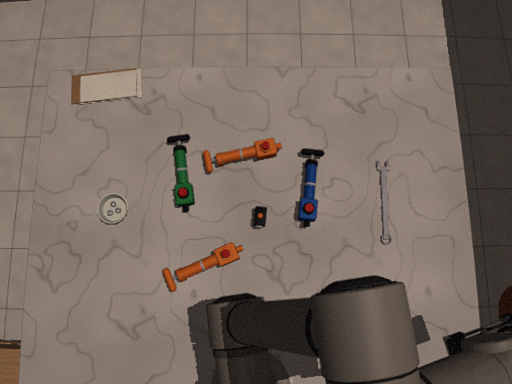

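View pics/side0.png

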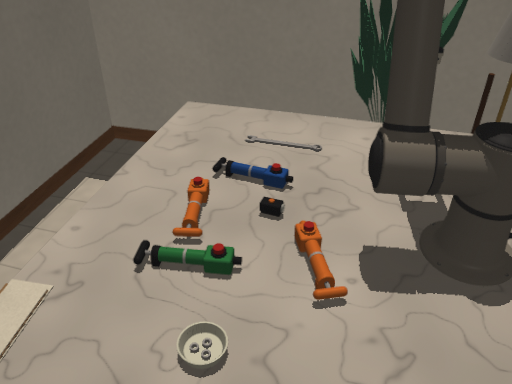

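The top view shows the green pump's button at about (183,192) and its T handle at (178,139). In the side view the button is at about (218,250). The blue pump's button is at (309,208) in the top view. Next I locate the green one from both views.

```bash
sed -i 's/np.array(c\["rotation"\]).reshape(3,3)@/Rotation.from_euler("xyz",c["rotation"]).as_matrix()@/; 1a from scipy.spatial.transform import Rotation' h.py
cat >> h.py <<'E'
def red(im,u,v,w=16):
    h=cv2.cvtColor(im,cv2.COLOR_BGR2HSV).astype(int); m=((h[...,0]<6)|(h[...,0]>174))&(h[...,1]>150)&(h[...,2]>60)
    k=np.zeros_like(m);k[v-w:v+w,u-w:u+w]=1; y,x=np.nonzero(m&k); return x.mean(),y.mean(),len(x)
E
python3 - <<'E'
from h import *
R=[]
for n,u,v in(("top",183,192),("side",218,250)):
    r=red(cv2.imread(f"pics/{n}0.png"),u,v); c=bot.get_calibration(n); print(n,r,at(c,r[0],r[1],55)); R.append(ray(c,*r[:2]))
A=[];b=[]
for e,d in R:
    d=d/np.linalg.norm(d);P=np.eye(3)-np.outer(d,d);A.append(P);b.append(P@e)
print(np.linalg.lstsq(np.vstack(A),np.hstack(b),rcond=None)[:2])
c=bot.get_calibration("top");print("handle",at(c,178,139,16),"orange",at(c,225,253,55),at(c,265,146,55),"light",at(c,260,216,39),"dish",at(c,112,208,20))
print(bot.get_calibration("wrist"))
E
```

```text
top (np.float64(182.1451612903226), np.float64(191.6290322580645), 62) [532.84642784 189.90081854  55.        ]
side (np.float64(218.1578947368421), np.float64(248.4842105263158), 95) [529.74168708 193.34050731  55.        ]
(array([532.24063932, 190.18534188,  52.07927153]), array([3.16649193]))
handle [702.75781526 214.84287488  16.        ] orange [361.88855676  68.17511453  55.        ] [665.67166688 -43.00357085  55.        ] light [465.69210012 -27.40574778  39.        ] dish [493.5316043  398.05933523  20.        ]
{'vfov': 69.99845886364945, 'cx': 255.8440513316453, 'cy': 188.89343702309876, 'k1': -0.055884813719136596, 'eye': array([ 224.5008089 , -481.14693168,  384.40942243]), 'rotation': array([ 2.83679581e+00,  1.90561756e-03, -1.28799593e+00])}
```

Call:
jog_arm([
  {"xyz":[0.2,-0.2,0],"spin":0},
  {"xyz":[0.44,-0.44,0],"spin":0},
  {"xyz":[0.44,-0.44,0],"spin":0},
  {"xyz":[0.44,-0.44,0],"spin":0},
  {"xyz":[0.44,-0.44,0],"spin":0},
  {"xyz":[0.44,-0.44,0],"spin":0},
  {"xyz":[0.44,-0.44,0],"spin":0},
  {"xyz":[0.44,-0.44,0],"spin":0},
  {"xyz":[0.44,-0.44,0],"spin":0},
  {"xyz":[0.44,-0.44,0],"spin":0},
], gripper=0)

```text
time: 1.35
tool_pos: [373.7, -89.7, 226.7]
tcp_rot: [3.141, 0.0, 0.284]
contact_force: [0.5, -0.9, -0.6]
grip_width: 0.9
finger_force: 0.0
```

Call:
jog_arm([
  {"xyz":[0.44,-0.43,0],"spin":0},
  {"xyz":[0.44,-0.43,0],"spin":0},
  {"xyz":[0.44,-0.43,0],"spin":0},
  {"xyz":[0.44,-0.43,0],"spin":0},
  {"xyz":[0.44,-0.43,0],"spin":0},
  {"xyz":[0.44,-0.43,0.2],"spin":0},
  {"xyz":[0.25,-0.23,0.4],"spin":0},
  {"xyz":[0,0,0.3],"spin":0},
  {"xyz":[0,0,0],"spin":0},
  {"xyz":[0,0,0],"spin":0},
])

```text
time: 2.6
tool_pos: [532.7, 189.0, 155.6]
tcp_rot: [3.141, -0.001, 0.283]
contact_force: [0.2, 0.1, 1.3]
grip_width: 0.4
finger_force: 0.0
```

```bash
python3 - <<'E'
from h import *
o=bot.get_obs();print(o["tool_pos"],o["contact_force"]);c=bot.get_calibration("wrist");print(c["eye"])
im=bot.capture("wrist");cv2.imwrite("pics/w1.png",im)
f=192/np.tan(np.radians(c["vfov"])/2);R=Rotation.from_euler("xyz",c["rotation"]).as_matrix()
for p in([532,190,57],o["tool_pos"]):
    q=R.T@(np.array(p)-c["eye"]);s=q[:2]/q[2];s=s*(1+c["k1"]*(s@s));u,v=f*s+[c["cx"],c["cy"]];print(u,v)
    if p[2]==57:
        try:
            r=red(im,int(u),int(v),50);print(r,at(c,r[0],r[1],56))
        except Exception as e: print(e)
E
```

```text
[532.72780701 189.04249708 155.55967585] [0.15092166 0.14547257 1.2568909 ]
[610.07722342 211.69719671 313.92667587]
255.00061598578034 189.31993847021775
(np.float64(256.07175925925924), np.float64(190.11805555555554), 432) [531.19729773 188.67055589  56.        ]
256.2471018045072 234.99225745057083
```

View pics/w1.png

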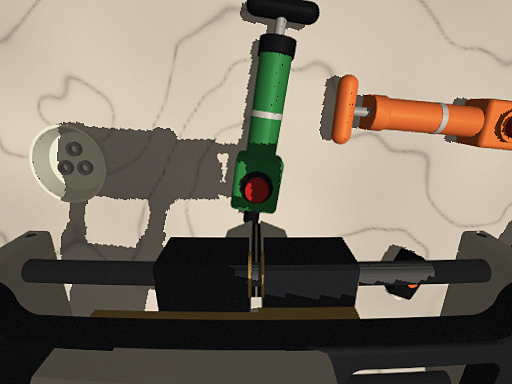

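The wrist view shows the green button unobstructed at (256,190), which is about (531,189) in the world. The tool is within 2 mm of that, so I descend to just above it.

Call:
jog_arm([
  {"xyz":[-0.01,0,0.2],"spin":0},
  {"xyz":[0,0,0.25],"spin":0},
  {"xyz":[0,0,0.25],"spin":0},
  {"xyz":[0,0,0.2],"spin":0},
  {"xyz":[0,0,0.15],"spin":0},
  {"xyz":[0,0,0.08],"spin":0},
  {"xyz":[0,0,0.03],"spin":0},
  {"xyz":[0,0,0],"spin":0},
  {"xyz":[0,0,0],"spin":0},
  {"xyz":[0,0,0],"spin":0},
])

```text
time: 3.9
tool_pos: [531.8, 189.0, 62.2]
tcp_rot: [3.141, -0.001, 0.284]
contact_force: [-1.0, -0.2, -0.1]
grip_width: 0.6
finger_force: 0.0
```

```bash
python3 - <<'E'
from h import *
z=[(lambda o:np.r_[o["tool_pos"],o["contact_force"]])(bot.get_obs()) for _ in range(3)];print(np.round(z,2))
im=bot.capture("side");cv2.imwrite("pics/s1.png",cv2.resize(im[180:310,140:310],None,fx=4,fy=4))
E
```

```text
[[ 5.3178e+02  1.8901e+02  6.2240e+01 -1.0500e+00 -1.7000e-01 -8.0000e-02]
 [ 5.3178e+02  1.8901e+02  6.2240e+01 -1.0500e+00 -1.7000e-01 -8.0000e-02]
 [ 5.3178e+02  1.8901e+02  6.2240e+01 -1.0500e+00 -1.7000e-01 -8.0000e-02]]
```

View pics/s1.png

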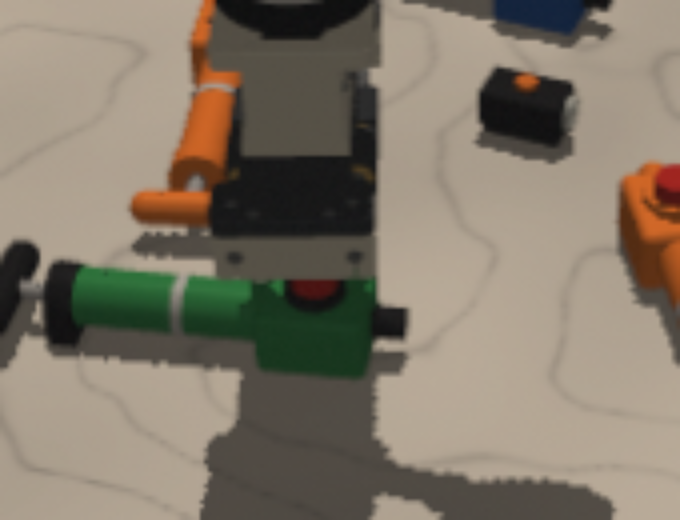

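The crop shows the gripper above the red button, at about (315,285) in the crop, with nothing else nearby. Next is a slow press.

Call:
jog_arm([
  {"xyz":[0,0,0.03],"spin":0},
  {"xyz":[0,0,0.03],"spin":0},
  {"xyz":[0,0,0.02],"spin":0},
  {"xyz":[0,0,0.02],"spin":0},
  {"xyz":[0,0,0.02],"spin":0},
  {"xyz":[0,0,0.02],"spin":0},
  {"xyz":[0,0,0.01],"spin":0},
  {"xyz":[0,0,0],"spin":0},
  {"xyz":[0,0,0],"spin":0},
  {"xyz":[0,0,0],"spin":0},
])

```text
time: 5.2
tool_pos: [531.6, 189.0, 49.9]
tcp_rot: [3.141, -0.0, 0.284]
contact_force: [-1.8, -0.6, 4.1]
grip_width: 0.8
finger_force: 2.3
```

Call:
jog_arm([
  {"xyz":[0,0,0.01],"spin":0},
  {"xyz":[0,0,0.01],"spin":0},
  {"xyz":[0,0,0],"spin":0},
  {"xyz":[0,0,0],"spin":0},
  {"xyz":[0,0,0],"spin":0},
  {"xyz":[0,0,0],"spin":0},
  {"xyz":[0,0,0],"spin":0},
  {"xyz":[0,0,0],"spin":0},
  {"xyz":[0,0,0],"spin":0},
  {"xyz":[0,0,0],"spin":0},
])

```text
time: 6.45
tool_pos: [531.6, 189.0, 49.0]
tcp_rot: [3.141, -0.0, 0.284]
contact_force: [-3.7, -0.4, 10.4]
grip_width: 0.1
finger_force: 5.4
```

The force is 10 N with the tip at z = 49, so the button is on its stop. It has been down about 1 s; I hold about 1 s more and then lift.

Call:
jog_arm([
  {"xyz":[0,0,0],"spin":0},
  {"xyz":[0,0,0],"spin":0},
  {"xyz":[0,0,0],"spin":0},
  {"xyz":[0,0,0],"spin":0},
  {"xyz":[0,0,0],"spin":0},
  {"xyz":[0,0,0],"spin":0},
  {"xyz":[0,0,0],"spin":0},
  {"xyz":[0,0,-0.04],"spin":0},
  {"xyz":[0,0,-0.06],"spin":0},
  {"xyz":[0,0,-0.1],"spin":0},
])

```text
time: 7.7
tool_pos: [531.3, 188.9, 64.1]
tcp_rot: [3.142, 0.001, 0.284]
contact_force: [-0.2, -0.3, 0.4]
grip_width: 0.3
finger_force: 0.0
```

Call:
jog_arm([
  {"xyz":[0,0,-0.2],"spin":0},
  {"xyz":[0,0,-0.3],"spin":0},
  {"xyz":[0,0,-0.3],"spin":0},
  {"xyz":[0,0,-0.3],"spin":0},
  {"xyz":[0,0,-0.2],"spin":0},
  {"xyz":[0,0,-0.1],"spin":0},
  {"xyz":[0,0,0],"spin":0},
  {"xyz":[0,0,0],"spin":0},
  {"xyz":[0,0,0],"spin":0},
  {"xyz":[0,0,0],"spin":0},
])

```text
time: 8.95
tool_pos: [531.4, 188.9, 175.8]
tcp_rot: [3.142, 0.001, 0.284]
contact_force: [0.4, 0.5, 0.6]
grip_width: 0.7
finger_force: 0.0
```

```bash
python3 - <<'E'
from h import *
c=bot.get_calibration("wrist");im=bot.capture("wrist");cv2.imwrite("pics/w2.png",im)
R=Rotation.from_euler("xyz",c["rotation"]).as_matrix();q=R.T@(np.array([531,189,57])-c["eye"]);f=192/np.tan(np.radians(c["vfov"])/2)
u,v=f*q[:2]/q[2]+[c["cx"],c["cy"]];r=red(im,int(u),int(v),40);print(r,at(c,r[0],r[1],56))
E
```

```text
(np.float64(256.33780160857907), np.float64(182.87399463806972), 373) [531.22463195 188.68271137  56.        ]
```

View pics/w2.png

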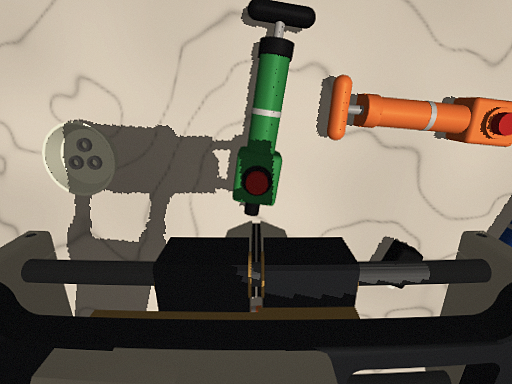

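The pump has not moved: its button, at (256,183), still works out to (531,189). The button is up again and the tool is clear.

```bash
python3 -c "
from plant import bot
print(bot.close_job())"
```

```text
the job is handed in; nothing more can be done
None
```

I pressed the green pump's red button fully down (about 10 N at the stop), held it for about 1.9 s, let it spring back and drew the arm clear; the pump did not move, nothing else was touched, and the job is handed in.

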